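# Third hand at the cafe counter: clear the jig and press a display foot against its stop

### The arm

A 6-joint arm with a two-finger parallel gripper is mounted at the origin on the work surface. World frame = base frame: x ahead of the robot, y to its left, z up, the work surface at z = 0. Lengths are in mm, angles in rad, forces in N, time in s.
With the tool pointing down it reaches from about 350 to 775 mm from the base axis. Payload 7.3 kg.
Tool frame: the origin (TCP) lies at the very end of the fingers, on their centre line; the grasp point (between the pads) lies bot.grip_point_offset behind it (bot.grip_point_offset is the distance from the TCP to the grasp point, in mm); z points along the fingers, y is the line along which they close (so a half turn about z gives the same grasp; the last joint's range is limited). The gripper opens to 92 mm and grips with 3 to 60 N. Pads are 19 mm wide; open, the fingers measure 130 mm over their backs; the gripper's body (75 mm by 190 mm) begins 47 mm behind the grasp point.
Start: joints at [-1.444, 0.342, 1.524, -0, 1.275, -0.146], TCP at [141.472, -505.599, 226.741] pointing down, gripper open.
Joint ranges: [-2.53, 2.53], [-0.77, 2.02], [0.04, 2.7], [-1, 4.14], [0.28, 2.66], [-3.11, 3.11]. Speed limits (rad/s): [2.57, 2.57, 3.14, 3.14, 3.14, 3.14].

### API

Orientations are given as [roll, pitch, yaw] about the fixed x, y, z axes, in that order (R = Rz(yaw) Ry(pitch) Rx(roll)).
In Python, from plant import bot gives the robot as it stands. The module is installed in compiled form; this text tells all that it offers.
- The arm moves only by the tool carry_out, never from a script. Its argument "plan" is a list of rows, each an object of numbers: "tx", "ty", "tz": the shift along the world's x, y, z in mm; "rx", "ry", "rz": the turn, a rotation vector about the world's x, y, z in rad. A call has 1 to 12 rows; each row shifts and turns the commanded pose from where the row before left it; what a row does not reach is not made up. A row lasts 1/10 s, in which the tool goes at most 50 mm and 8.59 degrees, less where a joint would pass 70% of its speed; a pose out of reach is approached as far as the arm can. A call with a gripper value outside its range is refused whole. "gripper" is the closure, from 0 (fully open) to 1 (shut), set as the call begins (left out, the last holds). The fingers move at their own pace and stop on an object; the grip force is fixed at half the most. Time passes only in rows, so rows that do not move let the fingers close. It gives the time, the measured TCP pose, the force, the opening and the grip force at its end, in the units of the state.
- bot.get_obs(): the state, without advancing time (a new reading comes with each control period).
- bot.capture(name): name is "scene" or "top" or "wrist"; returns the picture (480x640x3 uint8, red, green, blue); there is no depth.
- bot.camera_model(name): a dict with "camera_matrix" (3x3 intrinsics, pixels), "R" (3x3) and "t" (3): a world point X has camera coordinates R X + t. Camera axes: x right, y down, z forward; pixel columns grow to the right and rows downward; lengths in mm; the calibration is good to about 2 mm. A picture is of the moment at which its call begins: read the wrist's pose just before it. camera_model takes no time and is no camera call; for the wrist camera it gives the pose at the moment of the call.
- bot.close_job(): hands the job in; it is judged then, once.
The state is a dict: "time": time; "joint_positions": joint angles; "dq": joint speeds; "tau": joint torques, N m; "tool_pos": TCP position; "tcp_rot": TCP orientation; "contact_force": force on the tool from outside, world axes, zero at the start; "moment": the same for the moment, N m; "grip_width": finger opening in mm; "finger_force": force on a finger pad.
Only numpy, scipy, OpenCV 4.12 (cv2) and the standard library are available. Lean on these libraries where they do the work, as an engineer would, in place of code of your own. Each camera call takes 0.05 s, during which the arm holds its last target. There are 200 camera calls.

### The job

Clear the two wood offcuts off the plywood jig into the cardboard scrap box, then stand the display foot with the square post upright on the jig's board, flat against the sprung metal stop plate and centred on it, and press it there with a steady push of about 10 N, never driving the plate to the end of its travel, so that a colleague can screw it together. Finish while still holding the foot pressed (do not let go), and leave the round-post foot, screwdriver, mug, jar and paper cup where they are.

Things in the scene. Friction and masses are not known exactly. Their poses are not given: they have to be found in the camera images.
- jig: Fixed assembly jig, waxed (slippery). Origin: centre of the underside of its plywood board, 220 (its x) by 160 mm (its y), top 12 mm above the counter. +x points from the open end, nearest the robot, to the stop. A fixed plywood block, 140 mm wide, spans x = 80 to 108 mm, up to 50 mm above the counter; the stop plate stands before it. The board from x = -110 to 30 mm is the free place for the foot.
- stop_face (a point): Centre of the front face (facing the jig's -x) of the aluminium stop plate, 24 mm above the counter, at the jig's x = 30 mm, y = 0 at rest; moves with the plate; axes as the jig's. The plate is 110 mm wide (y), 12 mm thick and reaches from 14 to 34 mm above the counter.
- stop (a joint): How far the sprung stop plate is pushed in along the jig's +x, m: 0 at rest, 0.030 at the hard end. It takes 2.4 N to start it and 0.6 N more per mm (7 N at 8 mm, 10 N at 12.5 mm, 13 N at 18 mm); it springs back when let go.
- stand: The part to press: loose pale wooden display foot with a SQUARE post, about 0.2 kg. Foot 80 (its x) by 110 (its y) by 22 mm high; post 28 by 28 mm, from 22 to 72 mm high, at the foot's centre and square with it. Origin: centre of the foot's underside, z up. Same either way round; a 110 mm long face goes against the stop plate. Starts on the counter.
- round_stand: Similar loose wooden foot, 80 by 80 by 22 mm, with a ROUND post of 28 mm diameter up to 72 mm; not wanted, leave alone. Origin: centre of its underside. It may have changed places with the square-post foot.
- notched_offcut: Loose L-shaped wood offcut, 50 mm (its x) by 30 mm (its y), 18 mm high with a 26 mm long step (x = -25 to 1 mm) rising to 33 mm. Origin: centre of its underside. Starts on the jig's board.
- post_offcut: Loose stub of square wood, 46 mm (its x) by 28 mm (its y) by 30 mm high. Origin: centre of its underside. Starts on the jig's board.
- bin: Fixed open cardboard scrap box, 180 by 180 mm, 75 mm high, walls and floor 6 mm. Origin: centre of its underside.
- screwdriver: Loose black-handled screwdriver, 190 mm, lying between robot and jig; bystander.
- mug: Loose white mug, 80 mm wide, 90 mm high; bystander. Origin: centre of its underside.
- jar: Loose jar, 66 mm wide, 85 mm high; bystander. Origin: centre of its underside.
- paper_cup: Loose paper cup, 80 mm wide, 105 mm high; bystander. Origin: centre of its underside.

How it is judged:
By the outcome, as a careful person would: the job done as asked, in the order asked, and still so for the second after the job is handed in, while the arm keeps its last pose, push and grip.
It also fails if it takes over 72 s, if anything falls off the work surface, if the arm or the gripper's body presses on something with over 40 N, if the wrist force passes 120 N, or if a joint passes its speed limit or range.

## Working session

There is one attempt and no reset: what is moved stays moved. The work goes in short steps, Python scripts to look and compute and a tool call to move; the robot and the scene stay as the last step left them, time stands still between calls to the robot, and variables do not carry over. Pictures are saved under pics/ and viewed, at most 10 in all, crops included, and the job is handed in when it is done.

Besides the shell and the picture viewer there is one more tool, called after "Call:" as a command line: name --argument value ..., lists and objects as JSON in quotes. carry_out: Moves the arm, as the interface text tells. Its arguments: {"type":"object","properties":{"plan":{"type":"array"},"gripper":{"type":"number"}},"required":["plan"]}

```bash
mkdir -p pics
cat > h.py <<'E'
import numpy as np, cv2
from plant import bot
def snap(n,f):
    m=bot.camera_model(n); im=bot.capture(n); cv2.imwrite('pics/'+f,im[:,:,::-1]); return im,m
def ray(m,uv,z):
    K,R,t=[np.array(m[k],float) for k in('camera_matrix','R','t')]
    d=R.T@np.linalg.solve(K,np.array([uv[0],uv[1],1.])); c=-R.T@t
    return c+d*(z-c[2])/d[2]
def proj(m,X):
    K,R,t=[np.array(m[k],float) for k in('camera_matrix','R','t')]
    p=K@(R@np.array(X,float)+t); return p[:2]/p[2]
E
python3 - <<'E'
from h import *
o=bot.get_obs();print(o,bot.grip_point_offset)
for n in('top','scene'):
    im,m=snap(n,n+'0.png'); print(n,-np.array(m['R']).T@m['t'],m['R'],m['camera_matrix'])
E
```

```text
{'time': 0.0, 'joint_positions': array([-1.44398064e+00,  3.42695173e-01,  1.52500929e+00,  4.18153271e-05,
        1.27538050e+00, -1.46023096e-01]), 'dq': array([-2.46262040e-05, -1.00905694e-03, -6.54521374e-04, -3.52290861e-04,
       -1.33252929e-03,  2.30834496e-03]), 'tau': array([ 6.70641803e-04, -4.31235909e+01, -2.44215131e+01,  7.18018273e-02,
        5.59145375e-02, -1.13878298e-04]), 'tool_pos': array([ 141.44126637, -505.17644385,  226.06195095]), 'tcp_rot': array([-3.14012204e+00, -2.56698992e-04,  2.72826392e-01]), 'contact_force': array([0.17836518, 0.55076463, 0.5085231 ]), 'moment': array([ 0.01561472, -0.02816427,  0.04217591]), 'finger_force': 0.0, 'grip_width': 91.94753134613917} 18.8
top [415.43341822   2.06887147 937.46686809] [[-0.01535671 -0.99964213 -0.02190373]
 [-0.98312728  0.01908925 -0.18192402]
 [ 0.18227704  0.0187404  -0.9830686 ]] [[471.01812667   0.         329.92628544]
 [  0.         471.01812667 233.27712326]
 [  0.           0.           1.        ]]
scene [ 968.08169477 -729.38467544  990.66788626] [[ 0.89802268  0.4397989  -0.01149763]
 [ 0.3237694  -0.67834562 -0.65956091]
 [-0.29787353  0.58857807 -0.75156318]] [[618.55086581   0.         321.66203076]
 [  0.         618.55086581 234.95167169]
 [  0.           0.           1.        ]]
```

View pics/top0.png

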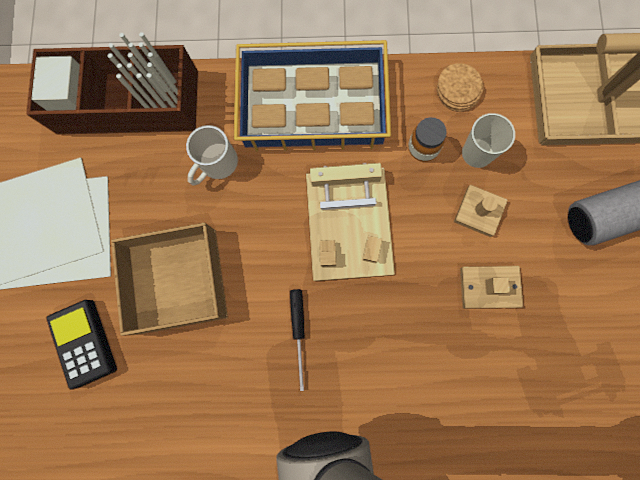

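View pics/scene0.png

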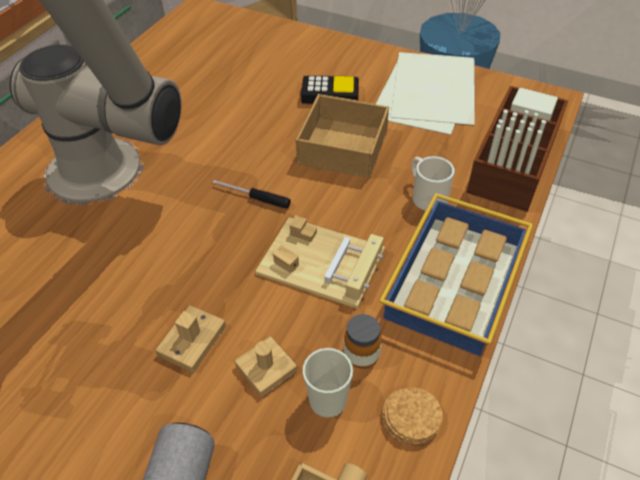

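The top view shows the square-post foot at about (492,287), the round one at (482,210), the offcuts at (327,253) and (373,248), the stop plate at (348,203) and the box at (167,278). Next I'll enlarge the relevant part and run colour masks.

Run:
```python
from h import *
im=cv2.imread('pics/top0.png'); m=bot.camera_model('top')
c=cv2.resize(im[155:320,295:535],None,fx=3.3,fy=3.3,interpolation=cv2.INTER_CUBIC); cv2.imwrite('pics/crop.png',c)
hsv=cv2.cvtColor(im,cv2.COLOR_BGR2HSV)
for p in [(350,260),(327,257),(327,245),(373,250),(470,300),(500,284),(480,330),(348,203),(380,230)]: print(p,hsv[p[1],p[0]])
for nm,(x,y) in dict(sq=(492,287),jigfl=(314,280),jigfr=(395,273),plateL=(320,206),plateR=(376,200),o1=(326,245),o2=(374,242),bl=(122,333),br=(218,317),tl=(114,238),tr=(208,224)).items():
    print(nm,ray(m,(x,y),{'s':22,'j':12,'p':34,'o':30,'b':75,'t':75}[nm[0]]).round(1))
```

```text
(350, 260) [ 22  83 207]
(327, 257) [ 18 109 194]
(327, 245) [ 18 116 182]
(373, 250) [ 19 104 206]
(470, 300) [ 19 107 193]
(500, 284) [ 19 100 206]
(480, 330) [ 14 156 154]
(348, 203) [101  13 220]
(380, 230) [ 23  77 210]
sq [ 474.1 -290.4   22. ]
jigfl [494.3  52.4  12. ]
jigfr [ 505.3 -106.8   12. ]
plateL [638.1  38.   34. ]
plateR [647.9 -72.6  34. ]
o1 [560.6  27.4  30. ]
o2 [564.7 -66.3  30. ]
bl [399.2 397.6  75. ]
br [425.  223.8  75. ]
tl [574.2 424.2  75. ]
tr [597.5 247.5  75. ]
```

View pics/crop.png

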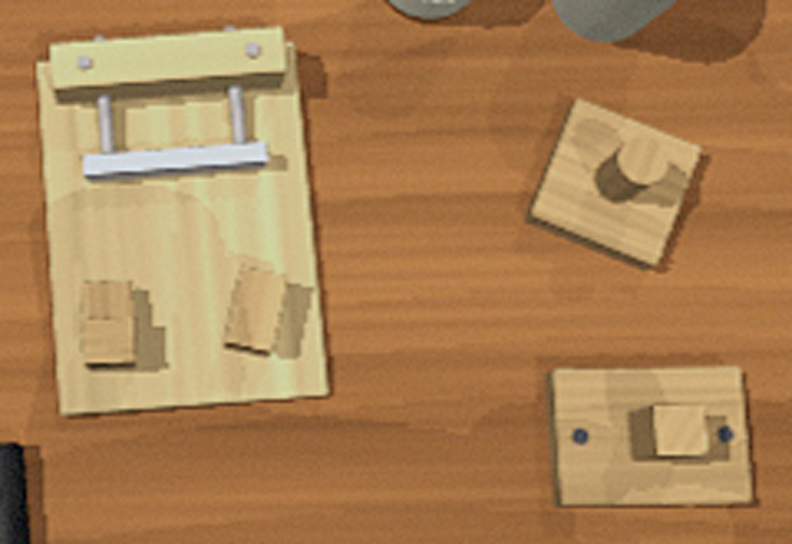

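The crop shows the jig, plate, offcuts and both feet clearly. The notched offcut's high step faces the robot, since its shadow is longer there. I'll cast rays through the corners at their known heights.

Run:
```python
from h import *
m=bot.camera_model('top')
def f(nm,z,*ps):
    P=np.array([ray(m,(295+x/3.3,155+y/3.3),z)[:2] for x,y in ps])
    e=np.roll(P,-1,0)-P
    print(nm,'c',P.mean(0).round(1),'len',np.linalg.norm(e,axis=1).round(1),'ang',np.arctan2(e[:,1],e[:,0]).round(3))
f('step',45,(80,319),(132,317),(134,361),(84,364))
f('low',30,(80,282),(131,280),(132,317),(80,319))
f('post',42,(243,263),(287,275),(268,350),(226,343))
f('foot',22,(553,368),(741,367),(752,500),(556,502))
f('ptop',72,(652,405),(708,404),(710,457),(655,457))
f('jig',12,(37,62),(292,43),(327,393),(61,407))
f('platetop',34,(84,155),(266,143),(267,160),(85,173))
```

```text
step c [532.8  24.3] len [30.2 25.7 28.9 26.3] ang [-1.551 -3.114  1.613  0.077]
low c [559.1  25.4] len [30.2 22.1 30.7 22.1] ang [-1.55  -3.132  1.591 -0.011]
post c [550.8 -62.3] len [26.5 45.6 24.6 48.2] ang [-1.862  2.863  1.386 -0.236]
foot c [ 475.2 -290.6] len [109.6  77.1 112.5  77.9] ang [-1.583  3.135  1.565 -0.044]
ptop c [ 473.4 -291.6] len [30.7 29.1 30.  28.5] ang [-1.57   3.095  1.554 -0.02 ]
jig c [608.3 -19.3] len [158.6 217.8 158.4 214.7] ang [-1.516 -3.082  1.606  0.061]
platetop c [643.4 -17.6] len [109.1  10.5 108.9  11.1] ang [-1.524 -3.118  1.623  0.042]
```

Edge lengths match the given sizes to within 4 mm. I'll move over the offcuts and check them with the wrist camera.

Call:
carry_out --plan '[{"tx": 32, "ty": 38, "rz": -0.022}, {"tx": 32, "ty": 38, "rz": -0.022}, {"tx": 32, "ty": 38, "rz": -0.022}, {"tx": 32, "ty": 38, "rz": -0.022}, {"tx": 32, "ty": 38, "rz": -0.022}, {"tx": 32, "ty": 38, "rz": -0.022}, {"tx": 32, "ty": 38, "rz": -0.022}, {"tx": 32, "ty": 38, "rz": -0.022}, {"tx": 32, "ty": 38, "rz": -0.022}, {"tx": 32, "ty": 38, "rz": -0.022}, {"tx": 32, "ty": 38, "rz": -0.022}, {"tx": 32, "ty": 38, "rz": -0.022}]' --gripper 0.35

```text
invalid input at $.plan[0]: expected keys tx, ty, tz, rx, ry, rz
```

Run:
```python
from h import *
o=bot.get_obs();print(o['tool_pos'],o['tcp_rot'],o['grip_width'],o['dq'].round(3),o['joint_positions'].round(2))
im,m=snap('wrist','w1.png'); import pickle; pickle.dump(m,open('w1.pkl','wb'))
print(-np.array(m['R']).T@m['t'])
for X in [(544.6,24.7,12),(551,-62.3,42),(638,-17.5,34)]: print(proj(m,X))
```

```text
[ 141.4245842  -505.22598225  226.11690497] [-3.14024321e+00 -1.90831558e-04  2.72770725e-01] 92.04442344766639 [ 0.001  0.    -0.002 -0.001  0.002 -0.   ] [-1.44  0.34  1.52 -0.    1.28 -0.15]
[ 215.85001922 -484.20634774  383.84947816]
[-400.91290005 -729.60934746]
[-313.81546943 -793.1334858 ]
[ -424.50202561 -1111.27852406]
```

View pics/w1.png

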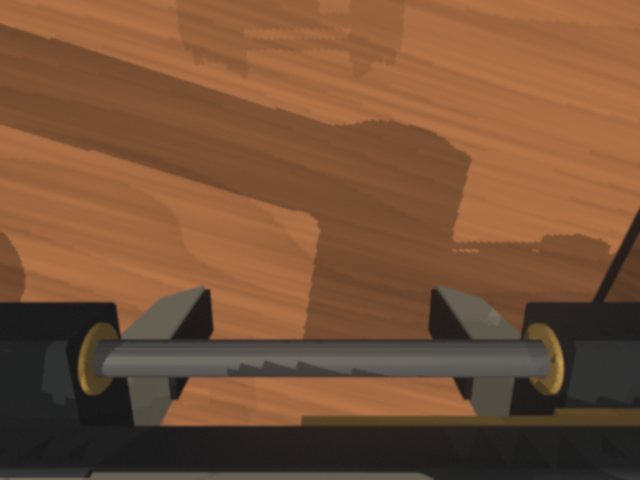

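The move was refused because every row needs all six keys, so the arm stayed at its start and this wrist view shows only bare counter. I'll resend the move.

Call:
carry_out --plan '[{"tx": 32, "ty": 38, "tz": 0, "rx": 0, "ry": 0, "rz": -0.022}, {"tx": 32, "ty": 38, "tz": 0, "rx": 0, "ry": 0, "rz": -0.022}, {"tx": 32, "ty": 38, "tz": 0, "rx": 0, "ry": 0, "rz": -0.022}, {"tx": 32, "ty": 38, "tz": 0, "rx": 0, "ry": 0, "rz": -0.022}, {"tx": 32, "ty": 38, "tz": 0, "rx": 0, "ry": 0, "rz": -0.022}, {"tx": 32, "ty": 38, "tz": 0, "rx": 0, "ry": 0, "rz": -0.022}, {"tx": 32, "ty": 38, "tz": 0, "rx": 0, "ry": 0, "rz": -0.022}, {"tx": 32, "ty": 38, "tz": 0, "rx": 0, "ry": 0, "rz": -0.022}, {"tx": 32, "ty": 38, "tz": 0, "rx": 0, "ry": 0, "rz": -0.022}, {"tx": 32, "ty": 38, "tz": 0, "rx": 0, "ry": 0, "rz": -0.022}, {"tx": 24, "ty": 38, "tz": 0, "rx": 0, "ry": 0, "rz": -0.022}, {"tx": 0, "ty": 20, "tz": 0, "rx": 0, "ry": 0, "rz": 0}]' --gripper 0.35

```text
time: 1.35
tool_pos: [487.4, -64.6, 226.3]
tcp_rot: [-3.141, -0.0, 0.033]
contact_force: [-0.1, -0.4, 0.6]
grip_width: 59.3
finger_force: 0.0
```

Run:
```python
from h import *
bot.capture('wrist')
o=bot.get_obs();print(o['tool_pos'],o['tcp_rot'],o['grip_width'],o['dq'].round(3),o['joint_positions'].round(2))
im,m=snap('wrist','w2.png'); import pickle; pickle.dump(m,open('w2.pkl','wb'))
print(-np.array(m['R']).T@m['t'])
for X in [(544.6,24.7,12),(551,-62.3,42),(638,-17.5,34)]: print(proj(m,X))
```

```text
[485.95569504 -62.92388194 226.21366899] [-3.13943741e+00  9.42901410e-04  3.45458499e-02] 59.5701190818322 [-0.072 -0.013  0.017 -0.022  0.003 -0.092] [-0.29  0.28  1.62  0.    1.25  1.25]
[563.30740768 -59.98173402 383.83287235]
[224.17305764 138.63575101]
[323.42065094 135.89251791]
[268.93029459  16.09644548]
```

View pics/w2.png

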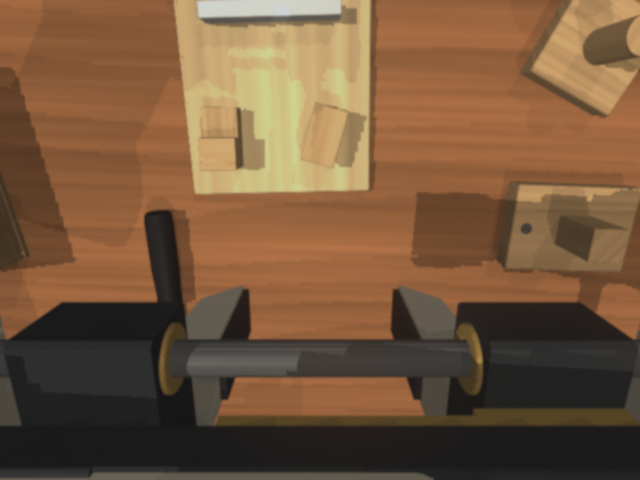

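The wrist view puts the post offcut at (325,135) and the notched one at (221,138), against predictions of (323,136) and (224,139). The estimates hold, so I'll approach the post offcut.

Call:
carry_out --plan '[{"tx": 22, "ty": 0, "tz": -30, "rx": 0, "ry": 0, "rz": -0.1}, {"tx": 22, "ty": 0, "tz": -40, "rx": 0, "ry": 0, "rz": -0.1}, {"tx": 21, "ty": 1, "tz": -40, "rx": 0, "ry": 0, "rz": -0.095}, {"tx": 0, "ty": 0, "tz": -26, "rx": 0, "ry": 0, "rz": 0}, {"tx": 0, "ty": 0, "tz": 0, "rx": 0, "ry": 0, "rz": 0}, {"tx": 0, "ty": 0, "tz": 0, "rx": 0, "ry": 0, "rz": 0}, {"tx": 0, "ty": 0, "tz": 0, "rx": 0, "ry": 0, "rz": 0}]'

```text
time: 2.15
tool_pos: [551.3, -67.4, 92.7]
tcp_rot: [3.141, -0.003, -0.265]
contact_force: [0.1, -0.1, 0.1]
grip_width: 59.6
finger_force: 0.0
```

Call:
carry_out --plan '[{"tx": 0, "ty": 5, "tz": -25, "rx": 0, "ry": 0, "rz": 0}, {"tx": 0, "ty": 0, "tz": -30, "rx": 0, "ry": 0, "rz": 0}, {"tx": 0, "ty": 0, "tz": -20, "rx": 0, "ry": 0, "rz": 0}, {"tx": 0, "ty": 0, "tz": 0, "rx": 0, "ry": 0, "rz": 0}, {"tx": 0, "ty": 0, "tz": 0, "rx": 0, "ry": 0, "rz": 0}]'

```text
time: 2.65
tool_pos: [551.4, -62.0, 17.5]
tcp_rot: [3.142, -0.002, -0.264]
contact_force: [0.7, -0.1, 0.8]
grip_width: 59.4
finger_force: 0.0
```

Call:
carry_out --plan '[{"tx": 0, "ty": 0, "tz": 0, "rx": 0, "ry": 0, "rz": 0}, {"tx": 0, "ty": 0, "tz": 0, "rx": 0, "ry": 0, "rz": 0}, {"tx": 0, "ty": 0, "tz": 0, "rx": 0, "ry": 0, "rz": 0}, {"tx": 0, "ty": 0, "tz": 0, "rx": 0, "ry": 0, "rz": 0}, {"tx": 0, "ty": 0, "tz": 0, "rx": 0, "ry": 0, "rz": 0}, {"tx": 0, "ty": 0, "tz": 0, "rx": 0, "ry": 0, "rz": 0}]' --gripper 1.0

```text
time: 3.25
tool_pos: [550.6, -61.6, 16.1]
tcp_rot: [3.141, -0.0, -0.264]
contact_force: [-0.9, 0.4, 4.1]
grip_width: 27.9
finger_force: 30.0
```

Call:
carry_out --plan '[{"tx": 0, "ty": 0, "tz": 40, "rx": 0, "ry": 0, "rz": 0}, {"tx": 0, "ty": 0, "tz": 48, "rx": 0, "ry": 0, "rz": 0}, {"tx": 0, "ty": 0, "tz": 48, "rx": 0, "ry": 0, "rz": 0}, {"tx": -6, "ty": 43, "tz": 0, "rx": 0, "ry": 0, "rz": 0}, {"tx": -6, "ty": 43, "tz": 0, "rx": 0, "ry": 0, "rz": 0}, {"tx": -6, "ty": 43, "tz": 0, "rx": 0, "ry": 0, "rz": 0}, {"tx": -6, "ty": 43, "tz": 0, "rx": 0, "ry": 0, "rz": 0}, {"tx": -6, "ty": 43, "tz": 0, "rx": 0, "ry": 0, "rz": 0}, {"tx": -6, "ty": 43, "tz": 0, "rx": 0, "ry": 0, "rz": 0}, {"tx": -6, "ty": 43, "tz": 0, "rx": 0, "ry": 0, "rz": 0}, {"tx": -6, "ty": 43, "tz": 0, "rx": 0, "ry": 0, "rz": 0}, {"tx": -6, "ty": 21, "tz": 0, "rx": 0, "ry": 0, "rz": 0}]'

```text
time: 4.45
tool_pos: [495.5, 306.7, 151.4]
tcp_rot: [-3.141, 0.0, -0.262]
contact_force: [0.3, 0.4, 0.1]
grip_width: 28.2
finger_force: 30.0
```

Call:
carry_out --plan '[{"tx": 0, "ty": 20, "tz": -20, "rx": 0, "ry": 0, "rz": 0.1}, {"tx": 0, "ty": 0, "tz": -40, "rx": 0, "ry": 0, "rz": 0.1}, {"tx": 0, "ty": 0, "tz": -40, "rx": 0, "ry": 0, "rz": 0.1}, {"tx": 0, "ty": 0, "tz": -24, "rx": 0, "ry": 0, "rz": 0.1}, {"tx": 0, "ty": 0, "tz": 0, "rx": 0, "ry": 0, "rz": 0}, {"tx": 0, "ty": 0, "tz": 0, "rx": 0, "ry": 0, "rz": 0}]'

```text
time: 5.05
tool_pos: [496.7, 323.5, 28.0]
tcp_rot: [3.141, 0.0, 0.133]
contact_force: [0.4, 0.2, 0.1]
grip_width: 27.6
finger_force: 30.0
```

Release inside the box, lift, and return to the notched offcut (grasp at about (539,24.5), yaw 0.02).

Call:
carry_out --plan '[{"tx": 0, "ty": 0, "tz": 0, "rx": 0, "ry": 0, "rz": 0}, {"tx": 0, "ty": 0, "tz": 0, "rx": 0, "ry": 0, "rz": 0}, {"tx": 0, "ty": 0, "tz": 0, "rx": 0, "ry": 0, "rz": 0}, {"tx": 0, "ty": 0, "tz": 0, "rx": 0, "ry": 0, "rz": 0}, {"tx": 0, "ty": 0, "tz": 30, "rx": 0, "ry": 0, "rz": 0}, {"tx": 0, "ty": 0, "tz": 45, "rx": 0, "ry": 0, "rz": 0}, {"tx": 0, "ty": 0, "tz": 47, "rx": 0, "ry": 0, "rz": -0.1}, {"tx": 6, "ty": -43, "tz": 0, "rx": 0, "ry": 0, "rz": 0}, {"tx": 6, "ty": -43, "tz": 0, "rx": 0, "ry": 0, "rz": 0}, {"tx": 6, "ty": -43, "tz": 0, "rx": 0, "ry": 0, "rz": 0}, {"tx": 6, "ty": -43, "tz": 0, "rx": 0, "ry": 0, "rz": 0}, {"tx": 6, "ty": -43, "tz": 0, "rx": 0, "ry": 0, "rz": 0}]' --gripper 0.35

```text
time: 6.25
tool_pos: [526.5, 106.8, 150.2]
tcp_rot: [3.142, -0.001, 0.036]
contact_force: [0.7, -0.2, -0.4]
grip_width: 59.8
finger_force: 0.0
```

Call:
carry_out --plan '[{"tx": 6, "ty": -42, "tz": -10, "rx": 0, "ry": 0, "rz": 0}, {"tx": 6, "ty": -42, "tz": -20, "rx": 0, "ry": 0, "rz": 0}, {"tx": 0, "ty": 0, "tz": -40, "rx": 0, "ry": 0, "rz": 0}, {"tx": 0, "ty": 0, "tz": 0, "rx": 0, "ry": 0, "rz": 0}, {"tx": 0, "ty": 0, "tz": 0, "rx": 0, "ry": 0, "rz": 0}, {"tx": 0, "ty": 0, "tz": 0, "rx": 0, "ry": 0, "rz": 0}]'

```text
time: 6.85
tool_pos: [539.5, 25.2, 81.6]
tcp_rot: [3.141, -0.003, 0.037]
contact_force: [-0.4, 0.3, -0.5]
grip_width: 59.8
finger_force: 0.0
```

Call:
carry_out --plan '[{"tx": 0, "ty": 0, "tz": -30, "rx": 0, "ry": 0, "rz": -0.015}, {"tx": 0, "ty": 0, "tz": -25, "rx": 0, "ry": 0, "rz": 0}, {"tx": 0, "ty": 0, "tz": -10, "rx": 0, "ry": 0, "rz": 0}, {"tx": 0, "ty": 0, "tz": 0, "rx": 0, "ry": 0, "rz": 0}]'

```text
time: 7.25
tool_pos: [538.4, 25.1, 14.8]
tcp_rot: [-3.142, 0.001, 0.022]
contact_force: [0.2, -0.5, -0.5]
grip_width: 59.7
finger_force: 0.0
```

Call:
carry_out --plan '[{"tx": 0, "ty": 0, "tz": 0, "rx": 0, "ry": 0, "rz": 0}, {"tx": 0, "ty": 0, "tz": 0, "rx": 0, "ry": 0, "rz": 0}, {"tx": 0, "ty": 0, "tz": 0, "rx": 0, "ry": 0, "rz": 0}, {"tx": 0, "ty": 0, "tz": 0, "rx": 0, "ry": 0, "rz": 0}, {"tx": 0, "ty": 0, "tz": 0, "rx": 0, "ry": 0, "rz": 0}, {"tx": 0, "ty": 0, "tz": 0, "rx": 0, "ry": 0, "rz": 0}]' --gripper 1.0

```text
time: 7.85
tool_pos: [538.8, 24.3, 15.3]
tcp_rot: [3.141, -0.001, 0.021]
contact_force: [-2.2, -0.8, 5.8]
grip_width: 30.0
finger_force: 30.0
```

Call:
carry_out --plan '[{"tx": 0, "ty": 0, "tz": 40, "rx": 0, "ry": 0, "rz": 0}, {"tx": 0, "ty": 0, "tz": 48, "rx": 0, "ry": 0, "rz": 0}, {"tx": 0, "ty": 0, "tz": 48, "rx": 0, "ry": 0, "rz": 0}, {"tx": -10, "ty": 43, "tz": 0, "rx": 0, "ry": 0, "rz": 0}, {"tx": -10, "ty": 43, "tz": 0, "rx": 0, "ry": 0, "rz": 0}, {"tx": -10, "ty": 43, "tz": 0, "rx": 0, "ry": 0, "rz": 0}, {"tx": -10, "ty": 43, "tz": 0, "rx": 0, "ry": 0, "rz": 0}, {"tx": -10, "ty": 43, "tz": 0, "rx": 0, "ry": 0, "rz": 0}, {"tx": -10, "ty": 43, "tz": 0, "rx": 0, "ry": 0, "rz": 0}, {"tx": -10, "ty": 43, "tz": 0, "rx": 0, "ry": 0, "rz": 0}, {"tx": 0, "ty": 0, "tz": -20, "rx": 0, "ry": 0, "rz": 0.1}, {"tx": 0, "ty": 0, "tz": -20, "rx": 0, "ry": 0, "rz": 0}]'

```text
time: 9.05
tool_pos: [467.9, 327.1, 110.3]
tcp_rot: [-3.141, -0.001, 0.126]
contact_force: [0.1, -0.9, -0.4]
grip_width: 29.7
finger_force: 30.0
```

Call:
carry_out --plan '[{"tx": 0, "ty": 0, "tz": -40, "rx": 0, "ry": 0, "rz": 0}, {"tx": 0, "ty": 0, "tz": -33, "rx": 0, "ry": 0, "rz": 0}, {"tx": 0, "ty": 0, "tz": 0, "rx": 0, "ry": 0, "rz": 0}, {"tx": 0, "ty": 0, "tz": 0, "rx": 0, "ry": 0, "rz": 0}]'

```text
time: 9.45
tool_pos: [467.9, 325.1, 36.8]
tcp_rot: [3.141, 0.002, 0.121]
contact_force: [-0.7, 0.4, -0.1]
grip_width: 29.7
finger_force: 30.1
```

Call:
carry_out --plan '[{"tx": 0, "ty": 0, "tz": 0, "rx": 0, "ry": 0, "rz": 0}, {"tx": 0, "ty": 0, "tz": 0, "rx": 0, "ry": 0, "rz": 0}, {"tx": 0, "ty": 0, "tz": 0, "rx": 0, "ry": 0, "rz": 0}, {"tx": 0, "ty": 0, "tz": 0, "rx": 0, "ry": 0, "rz": 0}, {"tx": 0, "ty": 0, "tz": 40, "rx": 0, "ry": 0, "rz": 0}, {"tx": 0, "ty": 0, "tz": 45, "rx": 0, "ry": 0, "rz": 0}, {"tx": 0, "ty": 0, "tz": 40, "rx": 0, "ry": 0, "rz": 0}, {"tx": 0, "ty": -40, "tz": 20, "rx": 0, "ry": 0, "rz": 0.1}, {"tx": 0, "ty": -48, "tz": 0, "rx": 0, "ry": 0, "rz": 0.14}, {"tx": 0, "ty": -48, "tz": 0, "rx": 0, "ry": 0, "rz": 0.14}, {"tx": 0, "ty": -48, "tz": 0, "rx": 0, "ry": 0, "rz": 0.14}, {"tx": 0, "ty": -48, "tz": 0, "rx": 0, "ry": 0, "rz": 0.14}]' --gripper 0.35

```text
time: 10.65
tool_pos: [468.7, 101.9, 183.2]
tcp_rot: [3.141, -0.001, 0.756]
contact_force: [0.5, 0.6, -0.0]
grip_width: 59.7
finger_force: 0.0
```

Call:
carry_out --plan '[{"tx": 1, "ty": -48, "tz": 0, "rx": 0, "ry": 0, "rz": 0.1}, {"tx": 1, "ty": -48, "tz": 0, "rx": 0, "ry": 0, "rz": 0.1}, {"tx": 1, "ty": -48, "tz": 0, "rx": 0, "ry": 0, "rz": 0.1}, {"tx": 1, "ty": -48, "tz": 0, "rx": 0, "ry": 0, "rz": 0.1}, {"tx": 1, "ty": -48, "tz": 0, "rx": 0, "ry": 0, "rz": 0.1}, {"tx": 1, "ty": -48, "tz": 0, "rx": 0, "ry": 0, "rz": 0.1}, {"tx": 0, "ty": -48, "tz": 0, "rx": 0, "ry": 0, "rz": 0.1}, {"tx": 0, "ty": -48, "tz": 0, "rx": 0, "ry": 0, "rz": 0.1}, {"tx": 0, "ty": 0, "tz": 0, "rx": 0, "ry": 0, "rz": 0}, {"tx": 0, "ty": 0, "tz": 0, "rx": 0, "ry": 0, "rz": 0}, {"tx": 0, "ty": 0, "tz": 0, "rx": 0, "ry": 0, "rz": 0}]'

```text
time: 11.75
tool_pos: [474.8, -279.4, 182.7]
tcp_rot: [-3.141, -0.001, 1.55]
contact_force: [-0.8, 1.1, 0.3]
grip_width: 60.0
finger_force: 0.0
```

Run:
```python
from h import *
im,m=snap('top','top2.png')
c=cv2.resize(im[155:345,105:325],None,fx=3.3,fy=3.3)
a=im[:,:,::-1][155:345,100:400]; cv2.imwrite('pics/crop2.png',cv2.resize(a,None,fx=2.6,fy=2.6,interpolation=cv2.INTER_CUBIC))
```

```text
(no output)
```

View pics/crop2.png

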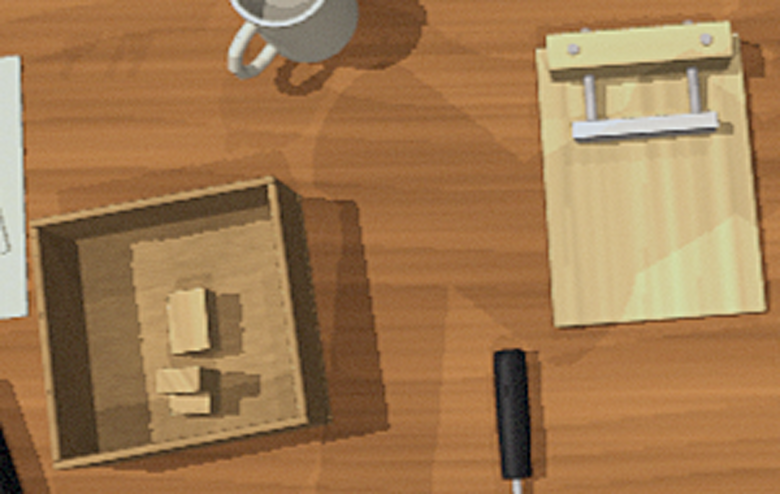

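Both offcuts are in the box, at about (190,320) and (185,390) in the crop, and the jig is clear. Next I'll fit lines to the jig and plate edges.

Run:
```python
from h import *
im=cv2.imread('pics/top2.png'); m=bot.camera_model('top'); hsv=cv2.cvtColor(im,cv2.COLOR_BGR2HSV).astype(int)
S=hsv[:,:,1]; V=hsv[:,:,2];H=hsv[:,:,0]
G=cv2.GaussianBlur(im,(3,3),0)[:,:,0].astype(float)  # blue: board pale vs counter
def cross(line,thr):  # subpixel first crossing along samples
    i=np.argmax(line>thr); return i-1+(thr-line[i-1])/(line[i]-line[i-1])
def fit(pts,z,nm):
    P=np.array([ray(m,p,z)[:2] for p in pts]); 
    vx,vy,x0,y0=cv2.fitLine(P.astype(np.float32),cv2.DIST_HUBER,0,.01,.01).ravel()
    r=(P-[x0,y0])@[-vy,vx]; print(nm,'ang',np.arctan2(vy,vx).round(4),'pt',x0.round(1),y0.round(1),'rms',r.std().round(2)); return vx,vy,x0,y0
thr=90
print(G[250,300:330:3],G[250,380:400:2],G[270:290:2,350])
fit([(300+cross(G[r,300:330],thr),r) for r in range(190,270)],12,'left')
fit([(405-cross(G[r,405:370:-1],thr),r) for r in range(190,265)],12,'right')
fit([(c,292-cross(G[292:255:-1,c],105)) for c in range(322,385)],12,'front')
pm=((S<45)&(V>150)).astype(np.uint8); pm[:192]=0;pm[215:]=0;pm[:,:312]=0;pm[:,385:]=0
n,l,st,ce=cv2.connectedComponentsWithStats(pm); k=1+st[1:,4].argmax(); print(st[k],ce[k])
ys=[(c,np.where(l[:,c]==k)[0]) for c in range(324,374)]
print([(c,v.min(),v.max()) for c,v in ys][::8], V[195:212,348],V[195:212,330])
fit([(c,v.min()) for c,v in ys],34,'plate top rear'); fit([(c,v.max()) for c,v in ys],34,'plate low')
for c in(st[k][0],st[k][0]+st[k][2]-1):
    print(ray(m,(c,np.where(l[:,c]==k)[0].mean()),34).round(1))
```

```text
[ 65.  66.  67.  61. 133. 136. 135. 132. 139. 137.] [159. 146. 138. 142. 146. 146.  76.  61.  75.  74.] [153. 153. 153. 152.  75.  68.  68.  64.  64.  65.]
left ang 0.0599 pt 589.8 60.8 rms 0.3
right ang 0.0604 pt 588.9 -99.7 rms 0.28
front ang -1.5211 pt 498.7 -22.8 rms 0.29
[320 192  57  16 390] [346.83589744 201.58205128]
[(324, np.int64(202), np.int64(207)), (332, np.int64(201), np.int64(206)), (340, np.int64(201), np.int64(206)), (348, np.int64(200), np.int64(205)), (356, np.int64(199), np.int64(204)), (364, np.int64(199), np.int64(204)), (372, np.int64(198), np.int64(203))] [196 197 199 206 208 211 212 210 209 216 216  78  98 130 158 210 206] [166 165 164 157 138 139 173 233 223 224 227 214  94  95 118 159 210]
plate top rear ang -1.512 pt 649.7 -19.2 rms 5.82
plate low ang -1.5079 pt 640.1 -32.2 rms 0.59
[641.1  38.   34. ]
[642.9 -72.5  34. ]
```

Call:
carry_out --plan '[{"tx": -1, "ty": -11, "tz": -45, "rx": 0, "ry": 0, "rz": 0.005}, {"tx": 0, "ty": 0, "tz": -45, "rx": 0, "ry": 0, "rz": 0}, {"tx": 0, "ty": 0, "tz": 0, "rx": 0, "ry": 0, "rz": 0}, {"tx": 0, "ty": 0, "tz": 0, "rx": 0, "ry": 0, "rz": 0}, {"tx": 0, "ty": 0, "tz": 0, "rx": 0, "ry": 0, "rz": 0}]'

```text
time: 12.3
tool_pos: [475.5, -291.7, 95.3]
tcp_rot: [3.138, 0.002, 1.557]
contact_force: [0.1, -0.3, -0.5]
grip_width: 59.7
finger_force: 0.0
```

The jig yaw comes out at about 0.059, with the plate face centre near (638.6,-17). Now I'll grasp the foot by its post.

Call:
carry_out --plan '[{"tx": -1, "ty": 1, "tz": -30, "rx": 0, "ry": 0, "rz": 0}, {"tx": 0, "ty": 0, "tz": -28, "rx": 0, "ry": 0, "rz": 0}, {"tx": 0, "ty": 0, "tz": -8, "rx": 0, "ry": 0, "rz": 0}, {"tx": 0, "ty": 0, "tz": 0, "rx": 0, "ry": 0, "rz": 0}, {"tx": 0, "ty": 0, "tz": 0, "rx": 0, "ry": 0, "rz": 0}]'

```text
time: 12.8
tool_pos: [474.1, -291.2, 28.7]
tcp_rot: [3.139, 0.002, 1.556]
contact_force: [-0.2, 0.1, 0.5]
grip_width: 59.8
finger_force: 0.0
```

Call:
carry_out --plan '[{"tx": 0, "ty": 0, "tz": 0, "rx": 0, "ry": 0, "rz": 0}, {"tx": 0, "ty": 0, "tz": 0, "rx": 0, "ry": 0, "rz": 0}, {"tx": 0, "ty": 0, "tz": 0, "rx": 0, "ry": 0, "rz": 0}, {"tx": 0, "ty": 0, "tz": 0, "rx": 0, "ry": 0, "rz": 0}, {"tx": 0, "ty": 0, "tz": 0, "rx": 0, "ry": 0, "rz": 0}, {"tx": 0, "ty": 0, "tz": 0, "rx": 0, "ry": 0, "rz": 0}]' --gripper 1.0

```text
time: 13.4
tool_pos: [473.3, -290.6, 27.1]
tcp_rot: [3.141, 0.0, 1.556]
contact_force: [1.1, -0.5, 2.8]
grip_width: 28.1
finger_force: 29.9
```

Call:
carry_out --plan '[{"tx": 0, "ty": 0, "tz": 30, "rx": 0, "ry": 0, "rz": 0}, {"tx": 0, "ty": 0, "tz": 40, "rx": 0, "ry": 0, "rz": 0}, {"tx": 0, "ty": 0, "tz": 30, "rx": 0, "ry": 0, "rz": 0}, {"tx": 16, "ty": 39, "tz": 0, "rx": 0, "ry": 0, "rz": 0.01}, {"tx": 16, "ty": 39, "tz": 0, "rx": 0, "ry": 0, "rz": 0.01}, {"tx": 16, "ty": 39, "tz": 0, "rx": 0, "ry": 0, "rz": 0.01}, {"tx": 16, "ty": 39, "tz": 0, "rx": 0, "ry": 0, "rz": 0.01}, {"tx": 16, "ty": 39, "tz": 0, "rx": 0, "ry": 0, "rz": 0.01}, {"tx": 15, "ty": 38, "tz": 0, "rx": 0, "ry": 0, "rz": 0.01}, {"tx": 15, "ty": 38, "tz": 0, "rx": 0, "ry": 0, "rz": 0.014}, {"tx": 0, "ty": 0, "tz": 0, "rx": 0, "ry": 0, "rz": 0}, {"tx": 0, "ty": 0, "tz": 0, "rx": 0, "ry": 0, "rz": 0}]'

```text
time: 14.6
tool_pos: [582.4, -18.6, 126.0]
tcp_rot: [-3.14, 0.0, 1.632]
contact_force: [0.6, 0.2, -2.9]
grip_width: 28.0
finger_force: 29.9
```

Call:
carry_out --plan '[{"tx": 0, "ty": 0, "tz": -30, "rx": 0, "ry": 0, "rz": 0}, {"tx": 0, "ty": 0, "tz": -20, "rx": 0, "ry": 0, "rz": 0}, {"tx": 0, "ty": 0, "tz": 0, "rx": 0, "ry": 0, "rz": 0}, {"tx": 0, "ty": 0, "tz": 0, "rx": 0, "ry": 0, "rz": 0}, {"tx": 0, "ty": 0, "tz": 0, "rx": 0, "ry": 0, "rz": 0}]'

```text
time: 15.1
tool_pos: [583.7, -20.3, 78.0]
tcp_rot: [3.14, 0.001, 1.629]
contact_force: [-0.2, 0.2, -2.0]
grip_width: 27.8
finger_force: 29.9
```

Call:
carry_out --plan '[{"tx": 0, "ty": 0, "tz": -20, "rx": 0, "ry": 0, "rz": 0}, {"tx": 0, "ty": 0, "tz": -16, "rx": 0, "ry": 0, "rz": 0}, {"tx": 0, "ty": 0, "tz": 0, "rx": 0, "ry": 0, "rz": 0}, {"tx": 0, "ty": 0, "tz": 0, "rx": 0, "ry": 0, "rz": 0}, {"tx": 0, "ty": 0, "tz": 0, "rx": 0, "ry": 0, "rz": 0}]'

```text
time: 15.6
tool_pos: [583.9, -19.6, 42.2]
tcp_rot: [3.139, 0.001, 1.63]
contact_force: [-0.2, 0.3, -2.2]
grip_width: 27.9
finger_force: 29.9
```

Run:
```python
from h import *
import pickle
o=bot.get_obs();print(o['tool_pos'],o['tcp_rot'],o['joint_positions'].round(2))
im,m=snap('wrist','w3.png'); pickle.dump(m,open('w3.pkl','wb'))
im2,m2=snap('scene','s3.png'); pickle.dump(m2,open('s3.pkl','wb')); im3,_=snap('top','t3.png')
a=im[:,:,::-1]; b=cv2.resize(im2[200:320,240:400][:,:,::-1],(800,600),interpolation=cv2.INTER_CUBIC)
c=cv2.resize(im3[155:290,295:410][:,:,::-1],None,fx=2.8,fy=2.8,interpolation=cv2.INTER_CUBIC)
out=np.zeros((600,800,3),np.uint8); out[:300,:400]=cv2.resize(a,(400,300)); out[300:,:400]=cv2.resize(b,(400,300)); out[:378,402:402+c.shape[1]]=c
cv2.imwrite('pics/mix.png',out)
```

```text
[583.86210801 -19.63690879  42.21560424] [3.13920739e+00 5.35774026e-04 1.62954414e+00] [-0.16  0.65  1.58  0.    0.92 -0.22]
```

View pics/mix.png

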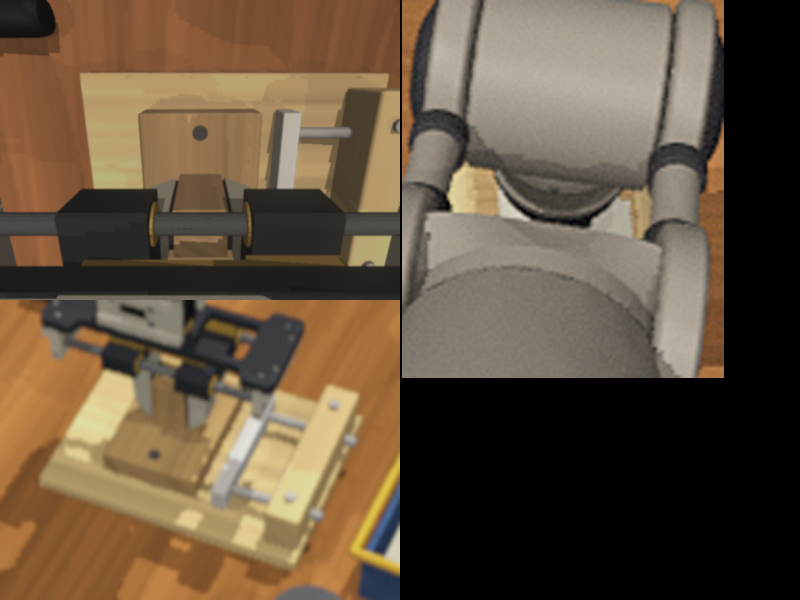

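The wrist view shows the foot parallel to the plate, with its left end (row 110 of the tile) level with the plate's end and a gap to close. I'll measure the offset and the angle.

Run:
```python
from h import *
import pickle
im=cv2.imread('pics/w3.png'); m=pickle.load(open('w3.pkl','rb')); g=cv2.GaussianBlur(im,(3,3),0)
b=g[:,:,0].astype(float)
print('col320',b[168:190,320].astype(int)); print('col456',b[165:190,456].astype(int)); print('row230',b[230,405:490].astype(int))
def sub(l,off,s):  # strongest gradient of sign s
    d=s*np.diff(l); i=d.argmax(); return off+i+.5
def fit(pts,z,nm):
    P=np.array([ray(m,p,z)[:2] for p in pts]); vx,vy,x,y=cv2.fitLine(P.astype(np.float32),cv2.DIST_HUBER,0,.01,.01).ravel()
    print(nm,np.arctan2(vy,vx).round(4),x.round(1),y.round(1),'rms',((P-[x,y])@[-vy,vx]).std().round(2))
fit([(c,sub(b[165:190,c],165,-1)) for c in range(235,405)],37,'foot end')
fit([(sub(b[r,405:430],405,1),r) for r in range(190,270)],37,'foot front')
fit([(c,sub(b[165:190,c],165,1)) for c in range(445,472)],34,'plate end')
fit([(sub(b[r,425:452],425,1),r) for r in range(190,270)],34,'plate left edge')
```

```text
col320 [95 96 96 97 95 89 78 67 61 60 60 61 65 71 76 78 79 79 78 78 78 79]
col456 [ 95  97  99 100 100 100 101 101 102 103 104 104 105 107 113 125 140 150
 154 155 156 156 157 158 158]
row230 [ 81  81  81  81  82  82  82  82  80  78  77  81  89  94  96  96  96  96
  96  96  96  96  94  87  77  69  66  66  66  66  66  66  66  66  66  66
  67  67  67  66  66  67  71  82 103 127 147 158 162 162 161 161 161 162
 162 162 163 163 163 163 163 163 163 163 163 163 163 164 166 165 160 144
 120 101  94  93  91  89  88  87  87  87  87  87  87]
foot end 0.0656 591.8 37.7 rms 0.13
foot front -1.5068 621.9 16.5 rms 0.12
plate end -0.3682 637.1 38.1 rms 1.3
plate left edge -1.4917 636.2 16.9 rms 0.23
```

Run:
```python
from h import *
import pickle
im=cv2.imread('pics/w3.png'); m=pickle.load(open('w3.pkl','rb')); b=cv2.GaussianBlur(im,(3,3),0)[:,:,0].astype(float)
def sub(l,off):
    d=np.diff(l); i=d.argmax(); return off+i+.5
def fit(pts,z,nm):
    P=np.array([ray(m,p,z)[:2] for p in pts]); vx,vy,x,y=cv2.fitLine(P.astype(np.float32),cv2.DIST_HUBER,0,.01,.01).ravel()
    a=.059; r=P.mean(0)-[608.6,-18.5]
    print(nm,np.arctan2(vy,vx).round(4),'jig xy',(r@[np.cos(a),np.sin(a)]).round(2),(r@[-np.sin(a),np.cos(a)]).round(2),'rms',((P-[x,y])@[-vy,vx]).std().round(2))
fit([(c,sub(b[176:190,c],176)) for c in range(235,405)],37,'foot end')
fit([(c,sub(b[176:190,c],176)) for c in range(450,473)],34,'plate end')
fit([(sub(b[r,408:425],408),r) for r in range(190,270)],37,'foot front')
fit([(sub(b[r,435:460],435),r) for r in range(190,270)],34,'plate front')
fit([(469.5 + sub(-b[r,470:485],0),r) for r in range(190,270)],34,'plate rear')
# board far edge (left side of jig) and block front
fit([(c,sub(b[105:130,c],105)) for c in range(150,440)],12,'board left side')
```

```text
foot end 0.0581 jig xy -24.43 54.56 rms 0.16
plate end 0.1305 jig xy 32.75 53.75 rms 0.48
foot front -1.5068 jig xy 15.3 34.2 rms 0.12
plate front -1.5138 jig xy 29.85 33.38 rms 0.13
plate rear -1.5151 jig xy 41.13 33.37 rms 0.13
board left side 0.0536 jig xy -35.34 79.13 rms 0.14
```

The foot sits about 0.8 mm too far towards +y, its angle is within 0.005 rad, and the gap to the plate is 14.5 mm. I'll correct sideways and lower it onto the board.

Call:
carry_out --plan '[{"tx": 0, "ty": -0.8, "tz": -1, "rx": 0, "ry": 0, "rz": -0.003}, {"tx": 0, "ty": 0, "tz": -1, "rx": 0, "ry": 0, "rz": 0}, {"tx": 0, "ty": 0, "tz": -0.7, "rx": 0, "ry": 0, "rz": 0}, {"tx": 0, "ty": 0, "tz": 0, "rx": 0, "ry": 0, "rz": 0}, {"tx": 0, "ty": 0, "tz": 0, "rx": 0, "ry": 0, "rz": 0}, {"tx": 0, "ty": 0, "tz": 0, "rx": 0, "ry": 0, "rz": 0}]'

```text
time: 16.35
tool_pos: [583.2, -20.3, 39.1]
tcp_rot: [3.141, 0.0, 1.627]
contact_force: [-2.3, 0.2, 5.4]
grip_width: 28.0
finger_force: 29.9
```

Call:
carry_out --plan '[{"tx": 0, "ty": 0, "tz": -0.4, "rx": 0, "ry": 0, "rz": 0}, {"tx": 0, "ty": 0, "tz": 0, "rx": 0, "ry": 0, "rz": 0}, {"tx": 0, "ty": 0, "tz": 0, "rx": 0, "ry": 0, "rz": 0}, {"tx": 0, "ty": 0, "tz": 0, "rx": 0, "ry": 0, "rz": 0}]'

```text
time: 16.75
tool_pos: [583.2, -20.3, 39.1]
tcp_rot: [3.141, 0.0, 1.627]
contact_force: [-3.4, 0.5, 9.2]
grip_width: 28.0
finger_force: 29.9
```

Call:
carry_out --plan '[{"tx": 0, "ty": 0, "tz": 0.6, "rx": 0, "ry": 0, "rz": 0}, {"tx": 3, "ty": 0.17, "tz": 0, "rx": 0, "ry": 0, "rz": 0}, {"tx": 3, "ty": 0.17, "tz": 0, "rx": 0, "ry": 0, "rz": 0}, {"tx": 3, "ty": 0.17, "tz": 0, "rx": 0, "ry": 0, "rz": 0}, {"tx": 3, "ty": 0.17, "tz": 0, "rx": 0, "ry": 0, "rz": 0}, {"tx": 0, "ty": 0, "tz": 0, "rx": 0, "ry": 0, "rz": 0}, {"tx": 0, "ty": 0, "tz": 0, "rx": 0, "ry": 0, "rz": 0}, {"tx": 0, "ty": 0, "tz": 0, "rx": 0, "ry": 0, "rz": 0}]'

```text
time: 17.55
tool_pos: [595.6, -19.6, 39.1]
tcp_rot: [3.14, 0.0, 1.627]
contact_force: [-0.1, 0.3, 5.2]
grip_width: 27.8
finger_force: 29.9
```

Call:
carry_out --plan '[{"tx": 1.5, "ty": 0.085, "tz": 0, "rx": 0, "ry": 0, "rz": 0}, {"tx": 1.5, "ty": 0.085, "tz": 0, "rx": 0, "ry": 0, "rz": 0}, {"tx": 1, "ty": 0.06, "tz": 0, "rx": 0, "ry": 0, "rz": 0}, {"tx": 1, "ty": 0.06, "tz": 0, "rx": 0, "ry": 0, "rz": 0}, {"tx": 0, "ty": 0, "tz": 0, "rx": 0, "ry": 0, "rz": 0}, {"tx": 0, "ty": 0, "tz": 0, "rx": 0, "ry": 0, "rz": 0}, {"tx": 0, "ty": 0, "tz": 0, "rx": 0, "ry": 0, "rz": 0}]'

```text
time: 18.25
tool_pos: [599.0, -19.3, 39.1]
tcp_rot: [-3.14, -0.0, 1.626]
contact_force: [-7.0, 0.5, 9.7]
grip_width: 27.6
finger_force: 29.9
```

Call:
carry_out --plan '[{"tx": 1, "ty": 0.06, "tz": 0.4, "rx": 0, "ry": 0, "rz": 0}, {"tx": 1, "ty": 0.06, "tz": 0, "rx": 0, "ry": 0, "rz": 0}, {"tx": 1, "ty": 0.06, "tz": 0, "rx": 0, "ry": 0, "rz": 0}, {"tx": 1, "ty": 0.06, "tz": 0, "rx": 0, "ry": 0, "rz": 0}, {"tx": 0, "ty": 0, "tz": 0, "rx": 0, "ry": 0, "rz": 0}, {"tx": 0, "ty": 0, "tz": 0, "rx": 0, "ry": 0, "rz": 0}, {"tx": 0, "ty": 0, "tz": 0, "rx": 0, "ry": 0, "rz": 0}]'

```text
time: 18.95
tool_pos: [602.3, -19.1, 39.2]
tcp_rot: [-3.138, -0.0, 1.626]
contact_force: [-9.6, -0.1, 8.7]
grip_width: 27.5
finger_force: 29.9
```

Call:
carry_out --plan '[{"tx": 1, "ty": 0.06, "tz": 0, "rx": 0, "ry": 0, "rz": 0}, {"tx": 1, "ty": 0.06, "tz": 0, "rx": 0, "ry": 0, "rz": 0}, {"tx": 1, "ty": 0.06, "tz": 0, "rx": 0, "ry": 0, "rz": 0}, {"tx": 1, "ty": 0.06, "tz": 0, "rx": 0, "ry": 0, "rz": 0}, {"tx": 0, "ty": 0, "tz": 0, "rx": 0, "ry": 0, "rz": 0}, {"tx": 0, "ty": 0, "tz": 0, "rx": 0, "ry": 0, "rz": 0}, {"tx": 0, "ty": 0, "tz": 0, "rx": 0, "ry": 0, "rz": 0}]'

```text
time: 19.65
tool_pos: [605.6, -18.8, 39.3]
tcp_rot: [-3.137, -0.0, 1.626]
contact_force: [-12.1, -0.7, 12.3]
grip_width: 27.9
finger_force: 29.9
```

The push carries extra friction because the foot is being pressed down, so I'll ease the downward load.

Call:
carry_out --plan '[{"tx": 0, "ty": 0, "tz": 0.5, "rx": 0, "ry": 0, "rz": 0}, {"tx": 0, "ty": 0, "tz": 0.4, "rx": 0, "ry": 0, "rz": 0}, {"tx": 0, "ty": 0, "tz": 0, "rx": 0, "ry": 0, "rz": 0}, {"tx": 0, "ty": 0, "tz": 0, "rx": 0, "ry": 0, "rz": 0}, {"tx": 0, "ty": 0, "tz": 0, "rx": 0, "ry": 0, "rz": 0}]'

```text
time: 20.15
tool_pos: [605.6, -18.8, 39.3]
tcp_rot: [-3.136, -0.001, 1.626]
contact_force: [-8.9, -0.7, 5.5]
grip_width: 27.7
finger_force: 29.9
```

Call:
carry_out --plan '[{"tx": 1, "ty": 0.06, "tz": 0.2, "rx": 0, "ry": 0, "rz": 0}, {"tx": 1, "ty": 0.06, "tz": 0.2, "rx": 0, "ry": 0, "rz": 0}, {"tx": 1, "ty": 0.06, "tz": 0.2, "rx": 0, "ry": 0, "rz": 0}, {"tx": 1, "ty": 0.06, "tz": 0.2, "rx": 0, "ry": 0, "rz": 0}, {"tx": 0.8, "ty": 0.05, "tz": 0, "rx": 0, "ry": 0, "rz": 0}, {"tx": 0, "ty": 0, "tz": 0, "rx": 0, "ry": 0, "rz": 0}, {"tx": 0, "ty": 0, "tz": 0, "rx": 0, "ry": 0, "rz": 0}, {"tx": 0, "ty": 0, "tz": 0, "rx": 0, "ry": 0, "rz": 0}]'

```text
time: 20.95
tool_pos: [609.3, -18.6, 39.4]
tcp_rot: [-3.134, -0.001, 1.626]
contact_force: [-11.2, -1.2, 3.9]
grip_width: 27.6
finger_force: 30.0
```

Run:
```python
from h import *
import pickle
o=bot.get_obs();print(o['tool_pos'],o['tcp_rot'],o['contact_force'])
im,m=snap('wrist','w4.png'); pickle.dump(m,open('w4.pkl','wb')); im2,_=snap('scene','s4.png')
b=cv2.resize(im2[200:320,240:400][:,:,::-1],(400,300),interpolation=cv2.INTER_CUBIC)
out=np.hstack([cv2.resize(im[:,:,::-1],(400,300)),b]); cv2.imwrite('pics/mix4.png',out)
g=im[:,:,2]; print(g[225,395:480])
```

```text
[609.30873518 -18.59297199  39.41724762] [-3.13350970e+00 -7.66334636e-04  1.62611916e+00] [-11.20656765  -1.2291823    3.90781828]
[ 82  82  82  80  80  79  79  80  82  82  82  81  82  82  82  83  83  83
  83  80  76  75  87 114 138 156 162 162 161 162 162 162 163 162 163 163
 163 164 163 164 164 164 164 164 164 164 165 166 167 166 157 133  96  72
  68  68  67  67  67  67  68  68  67  67  67  67  67  66  66  67  66  66
  66  66  67  66  66  67  66  66  66  66  66  66  66]
```

View pics/mix4.png

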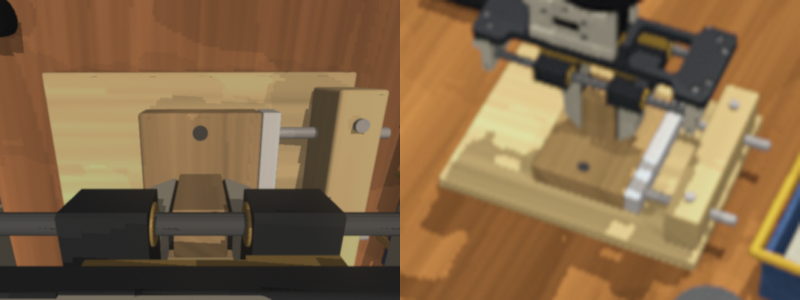

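The foot is flat against the plate with its ends aligned, and the plate has moved about 11 mm. The tool has pitched forward by roughly 0.008 rad, so I'll correct that and finish the push.

Call:
carry_out --plan '[{"tx": 0.5, "ty": 0.03, "tz": 0, "rx": 0, "ry": -0.003, "rz": 0}, {"tx": 0.5, "ty": 0.03, "tz": 0, "rx": 0, "ry": -0.003, "rz": 0}, {"tx": 0.3, "ty": 0, "tz": 0, "rx": 0, "ry": -0.003, "rz": 0}, {"tx": 0, "ty": 0, "tz": 0, "rx": 0, "ry": 0, "rz": 0}, {"tx": 0, "ty": 0, "tz": 0, "rx": 0, "ry": 0, "rz": 0}, {"tx": 0, "ty": 0, "tz": 0, "rx": 0, "ry": 0, "rz": 0}, {"tx": 0, "ty": 0, "tz": 0, "rx": 0, "ry": 0, "rz": 0}]'

```text
time: 21.75
tool_pos: [610.0, -18.5, 39.1]
tcp_rot: [-3.141, -0.0, 1.626]
contact_force: [-10.8, -2.0, 3.1]
grip_width: 27.9
finger_force: 30.0
```

Run:
```python
from h import *
o=bot.get_obs();print(o['tool_pos'],o['tcp_rot'],o['contact_force'])
im,m=snap('wrist','w5.png'); b=cv2.GaussianBlur(im,(3,3),0)[:,:,2].astype(float)
def sub(l,off): return off+np.diff(l).argmax()+.5
def fit(pts,z,nm):
    P=np.array([ray(m,p,z)[:2] for p in pts]); vx,vy,x,y=cv2.fitLine(P.astype(np.float32),cv2.DIST_HUBER,0,.01,.01).ravel()
    a=.057; r=P.mean(0)-[608.6,-18.5]
    print(nm,np.arctan2(vy,vx).round(4),'jig xy',(r@[np.cos(a),np.sin(a)]).round(2),(r@[-np.sin(a),np.cos(a)]).round(2),'rms',((P-[x,y])@[-vy,vx]).std().round(2))
fit([(sub(b[r,405:430],405),r) for r in range(195,270)],34,'plate front')
fit([(sub(-b[r,435:460],435),r) for r in range(195,270)],34,'plate rear')
fit([(c,sub(b[176:190,c],176)) for c in range(235,405)],34,'foot end')
fit([(c,sub(b[170:190,c],170)) for c in range(422,442)],34,'plate end')
```

```text
[609.95325021 -18.54962573  39.14201404] [-3.14094391e+00 -4.50626339e-04  1.62602660e+00] [-10.83947967  -1.95074845   3.14346817]
plate front -1.5107 jig xy 42.02 32.69 rms 0.12
plate rear -1.5124 jig xy 53.44 32.67 rms 0.14
foot end 0.055 jig xy 1.77 54.1 rms 0.14
plate end 0.055 jig xy 46.14 54.33 rms 0.09
```

The plate has travelled about 12.2 mm, which is roughly 10 N. Centring is within 0.3 mm and the foot is level on the board. I'll hold briefly, then hand in.

Call:
carry_out --plan '[{"tx": 0, "ty": 0, "tz": 0, "rx": 0, "ry": 0, "rz": 0}, {"tx": 0, "ty": 0, "tz": 0, "rx": 0, "ry": 0, "rz": 0}, {"tx": 0, "ty": 0, "tz": 0, "rx": 0, "ry": 0, "rz": 0}, {"tx": 0, "ty": 0, "tz": 0, "rx": 0, "ry": 0, "rz": 0}, {"tx": 0, "ty": 0, "tz": 0, "rx": 0, "ry": 0, "rz": 0}, {"tx": 0, "ty": 0, "tz": 0, "rx": 0, "ry": 0, "rz": 0}, {"tx": 0, "ty": 0, "tz": 0, "rx": 0, "ry": 0, "rz": 0}, {"tx": 0, "ty": 0, "tz": 0, "rx": 0, "ry": 0, "rz": 0}, {"tx": 0, "ty": 0, "tz": 0, "rx": 0, "ry": 0, "rz": 0}, {"tx": 0, "ty": 0, "tz": 0, "rx": 0, "ry": 0, "rz": 0}]'

```text
time: 22.8
tool_pos: [610.0, -18.5, 39.1]
tcp_rot: [-3.141, -0.0, 1.626]
contact_force: [-10.5, -1.6, 3.8]
grip_width: 28.0
finger_force: 30.0
```

```bash
python3 -c "
from plant import bot
o=bot.get_obs();print(o['tool_pos'],o['contact_force'],o['grip_width']);print(bot.close_job())"
```

```text
[609.97678394 -18.54041641  39.14893993] [-10.49535954  -1.56677364   3.79939295] 28.00357032284004
the job is handed in; nothing more can be done
None
```

The job is handed in at 22.8 s: both offcuts are in the scrap box, and the square-post foot is still gripped, upright and flat on the stop plate, centred to about 0.3 mm, with the plate pushed in about 12 mm (roughly 10 N).

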